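Put the mixed-up remedies back on their own stands

TASK

The three remedies stand on each other's stands: the jar with the blue band belongs on the blue stand, the tin with the red lid on the red stand and the dropper bottle on the yellow stand. First set the tall bottle aside in the middle of the free white stand, then put the tin on its stand, then the jar on its stand, and bring the tall bottle over to its own stand last, so that it never stands in the way. Each must end upright in the middle of its stand, and the ink pad, the stamp and the scoop must be left where they are.

Things in the scene. Friction and masses are not known exactly. Their poses are not given: they have to be found in the camera images.
- bottle_centre (a point): loose amber glass dropper bottle with a black dropper cap, at the start upright on the red stand; 102 mm high, round, 33 mm across up to 65 mm above its underside, narrower above (cap 24 mm, then a rubber bulb 13 mm); grip it high on the wide part, about 55 to 62 mm above its underside, so that the cap stays clear of the gripper's palm; the point is on its axis half-way up, 51 mm above its underside; z is its axis, up; about 0.07 kg
- tin_centre (a point): loose round balm tin with a red lid and a white lower part, at the start upright on the blue stand; 50 mm high, 58 mm across all the way up; the point is on its axis half-way up, 25 mm above its underside; z is its axis, up; about 0.09 kg
- jar_centre (a point): loose white porcelain jar with a blue band and a fixed knobbed lid, at the start upright on the yellow stand; 82 mm high, barrel-shaped, 57 mm across at its widest, about 35 mm above its underside; the lid (44 mm across, from 64 mm up) does not come off; the point is on its axis half-way up, 41 mm above its underside; z is its axis, up; about 0.08 kg
- red_stand_top (a point): a fixed round stand of dark wood, 100 mm across and 10 mm high, with a flat red top 84 mm across; this point is the centre of its top face, z up
- blue_stand_top (a point): a fixed round stand of dark wood, 100 mm across and 10 mm high, with a flat blue top 84 mm across; this point is the centre of its top face, z up
- yellow_stand_top (a point): a fixed round stand of dark wood, 100 mm across and 10 mm high, with a flat yellow top 84 mm across; this point is the centre of its top face, z up
- white_stand_top (a point): a fixed round stand of dark wood, 100 mm across and 10 mm high, with a flat white top 84 mm across; this point is the centre of its top face, z up; it is empty at the start: the free spot
- ink_pad: open round ink pad, red in a blue tin, 62 mm across, 13 mm high; origin at the centre of its underside (bystander, to be left where it is)
- stamp: turned dark wooden stamp standing upright, 33 mm across, 70 mm high; origin at the centre of its underside (bystander, to be left where it is)
- scoop: brass scoop with a wooden handle lying on the counter, 165 mm long along its x, 50 mm wide, 30 mm high; origin at the centre of its underside (bystander, to be left where it is)
Things that resemble listed ones, but are neither listed nor needed, are in the scene too. What is shaped like the part that bears yellow_stand_top but green or turquoise is not meant.

How it is judged:
On the way, in this order (a step that is already met when the one before it is completed fails the run):
1. the bottle stands released on the white stand (within 20 mm of its middle), with the jar and the tin still where they began (horizontal distance between bottle_centre and white_stand_top below 0.02 m and height (world z) of bottle_centre between 0.057 and 0.065 m and angle between bottle_centre's own z axis and vertical below 0.1 rad and contact force between bottle and the fingers below 0.1 N and linear speed of bottle below 0.02 m/s and distance of each of tin_centre, jar_centre from where it was at the start of the episode below 0.02 m), for 0.2 s.
2. the tin stands released on the red stand while the bottle waits on the white one and the jar is still where it began (horizontal distance between tin_centre and red_stand_top below 0.015 m and height (world z) of tin_centre between 0.031 and 0.039 m and angle between each of tin_centre, bottle_centre's own z axis and vertical below 0.1 rad and contact force between each of tin, bottle and the fingers below 0.1 N and linear speed of each of tin, bottle below 0.02 m/s and horizontal distance between bottle_centre and white_stand_top below 0.02 m and height (world z) of bottle_centre between 0.057 and 0.065 m and distance of jar_centre from where it was at the start of the episode below 0.02 m), for 0.2 s.
3. the jar stands released on the blue stand while the bottle still waits on the white one (horizontal distance between jar_centre and blue_stand_top below 0.015 m and height (world z) of jar_centre between 0.047 and 0.055 m and angle between each of jar_centre, tin_centre, bottle_centre's own z axis and vertical below 0.1 rad and contact force between each of jar, tin, bottle and the fingers below 0.1 N and linear speed of each of jar, tin, bottle below 0.02 m/s and horizontal distance between tin_centre and red_stand_top below 0.015 m and height (world z) of tin_centre between 0.031 and 0.039 m and horizontal distance between bottle_centre and white_stand_top below 0.02 m and height (world z) of bottle_centre between 0.057 and 0.065 m), for 0.2 s.
At the end, for the whole second after the job is handed in: The bottle stands on the yellow stand, the tin on the red and the jar on the blue, each upright (within 0.1 rad), within 15 mm of the middle of its stand, resting on it (height within 4 mm), released and at rest (horizontal distance between bottle_centre and yellow_stand_top below 0.015 m and height (world z) of bottle_centre between 0.057 and 0.065 m and angle between each of bottle_centre, tin_centre, jar_centre's own z axis and vertical below 0.1 rad and contact force between each of bottle, tin, jar and the fingers below 0.1 N and linear speed of each of bottle, tin, jar below 0.02 m/s and horizontal distance between tin_centre and red_stand_top below 0.015 m and height (world z) of tin_centre between 0.031 and 0.039 m and horizontal distance between jar_centre and blue_stand_top below 0.015 m and height (world z) of jar_centre between 0.047 and 0.055 m); the robot touches nothing.
It fails at once if the ink_pad is pushed more than 20 mm (distance of ink_pad from where it was at the start of the episode above 0.02 m).
It fails at once if the stamp is pushed more than 20 mm (distance of stamp from where it was at the start of the episode above 0.02 m).
It fails at once if the scoop is pushed more than 20 mm (distance of scoop from where it was at the start of the episode above 0.02 m).
It fails at once if the bottle, the tin or the jar is tipped over (angle between any of bottle_centre, tin_centre, jar_centre's own z axis and vertical above 0.7 rad).
It also fails if it takes over 96 s, if anything falls off the work surface, if the arm or the gripper's body presses on something with over 40 N, if the wrist force passes 120 N, or if a joint passes its speed limit or range.

ROBOT

A 6-joint arm with a two-finger parallel gripper is mounted at the origin on a cart in front of the work surface, level with it; the furniture and walls round the work are solid. World frame = base frame: x ahead of the robot, y to its left, z up, the work surface at z = 0. Lengths are in m, angles in rad, forces in N, time in s.
With the tool pointing down it reaches from about 0.25 to 0.725 m from the base axis. Payload 4 kg.
Tool frame: the origin (TCP) lies at the very end of the fingers, on their centre line; the grasp point (between the pads) lies 19 mm behind it; z points along the fingers, y is the line along which they close (so a half turn about z gives the same grasp; the last joint's range is limited). The gripper opens to 85 mm and grips with 20 to 120 N. Pads are 22 mm wide; open, the fingers measure 114 mm over their backs; the gripper's body (76 mm by 85 mm) begins 54 mm behind the grasp point. The pads swing forward as they close: fully open they stand 13 mm farther back than shut.
Start: joints at [1.302, 0.241, 0.005, 1.335, 0, 1.571], TCP at [0.133, 0.482, 0.231] pointing down, gripper open.
Joint ranges: [-2.72, 2.72], [-1.05, 1.87], [-1.09, 1.28], [-1.99, 2.15], [-1.42, 1.44], [-3.14, 3.14]. Speed limits (rad/s): [2.79, 2.79, 3.14, 3.14, 3.14, 3.14].

INTERFACE

Orientations are given as a unit quaternion [x, y, z, w].
In Python, from workcell import bot, vision, workorder, boxes_of gives the robot as it stands.
- The arm moves only by the tool send_rows, never from a script. Its argument "motion" is text: rows parted by semicolons, each of 5 numbers parted by spaces: the closure, from -1 (fully open) to 1 (shut), so that 0 is half open, then the shift along the tool's x, y, z in cm, then the turn about the tool's z in rad. In form: claw x y z twist; .... A call has 1 to 5 rows; each row is the pose to reach, as a shift and turn from the pose commanded when the call began, along the tool's axes at that moment; what a row does not reach only later rows make up. A row lasts 1/10 s, in which the tool goes at most 50 mm and 8.59 degrees, less where a joint would pass 70% of its speed; a pose out of reach is approached as far as the arm can. A call with a gripper value outside its range is refused whole. The fingers move at their own pace and stop on an object; the grip force is fixed at half the most. Time passes only in rows, so rows that repeat a pose let the fingers close. It gives the time, the measured TCP pose, the force, the opening and the grip force at its end, in the units of the state.
- bot.get_obs(): the state, without advancing time (a new reading comes with each control period).
- vision.camera(name): name is "side" or "top" or "wrist"; returns the picture (400x640x3 uint8, red, green, blue); there is no depth.
- vision.camera_model(name): a dict with "fov_y" (degrees; the focal length in pixels is half the picture's height over the tangent of half this angle, whatever the lens; pixels are square), "cx", "cy" (the principal point, pixels), "world_from_camera" (4x4, takes a point from camera to world coordinates); the wrist camera has in their place "hand_eye" (4x4, takes a point from camera to tool coordinates, whose origin is the TCP and whose axes are the flange's). Camera axes: x right, y down, z forward; pixel columns grow to the right and rows downward; lengths in m; the calibration is good to about 2 mm. The wrist camera is an equidistant fisheye: a pixel r from the principal point sees the ray r / f radians off the axis. A picture is of the moment at which its call begins: read the wrist's pose just before it. camera_model takes no time and is no camera call.
- workorder.job_done(): hands the job in; it is judged then, once.
Trained networks look in the newest picture that a camera, given by its name, has taken for a name from the list of things; names that differ only in an ending like _2 or _b are one class to them, and where a whole thing is asked for, a point or a joint stands for the part that bears it (a point fixed in the world has none). Each returns a list of dicts, best first, with "conf" (0 to 1); they miss things now and then, are a little off and sometimes report something else, mostly with a low value. They report only what shows in the picture. A call takes as long as a camera call. They do not tell look-alikes from the thing itself.
- boxes_of(camera, target): "rect" ([centre column, centre row, width, height] in pixels, round what is visible of it).
The state is a dict: "clock": time; "joint_pos": joint angles; "joint_vel": joint speeds; "tau": joint torques, N m; "eef_pos": TCP position; "tool_rot": TCP orientation; "ft_force": force on the tool from outside, world axes, zero at the start; "ft_torque": the same for the moment, N m; "grip_width": finger opening in m; "grasp_force": force on a finger pad.
Only numpy, scipy, OpenCV 4.12 (cv2) and the standard library are available. Lean on these libraries where they do the work, as an engineer would, in place of code of your own. Each camera call takes 0.05 s, during which the arm holds its last target. There are 200 camera calls.

## Working session

There is one attempt and no reset: what is moved stays moved. The work goes in short steps, Python scripts to look and compute and a tool call to move; the robot and the scene stay as the last step left them, time stands still between calls to the robot, and variables do not carry over. Pictures are saved under pics/ and viewed, at most 17 in all, crops included, and the job is handed in when it is done.

Besides the shell and the picture viewer there is one more tool, called after "Request:" by a JSON object that holds its "method" and its "body", one argument or row to a line. send_rows: Moves the arm, as the interface text tells. Its arguments: {"type":"object","properties":{"motion":{"type":"string"}},"required":["motion"]}

```bash
mkdir -p pics; cat > h.py <<'E'
import numpy as np,cv2
from workcell import bot,vision,workorder,boxes_of
from scipy.spatial.transform import Rotation as R
def plane(cam,u,v,z):
    m=vision.camera_model(cam);f=200/np.tan(np.radians(m["fov_y"])/2);T=np.array(m["world_from_camera"])
    d=T[:3,:3]@np.array([(u-m["cx"])/f,(v-m["cy"])/f,1]);o=T[:3,3]
    return o+d*(z-o[2])/d[2]
def snap(cam,name):
    im=vision.camera(cam);cv2.imwrite(f"pics/{name}.png",im[:,:,::-1]);return im
E
python3 - <<'E'
from h import *
for c in("top","side"):
    snap(c,c+"0");m=vision.camera_model(c);print(c,m["fov_y"],m["cx"],m["cy"],np.round(m["world_from_camera"],3).tolist())
    for t in("bottle_centre","tin_centre","jar_centre","ink_pad","stamp","scoop"):
        print(t,[(np.round(b["rect"]).tolist(),round(b["conf"],2)) for b in boxes_of(c,t)[:3]])
o=bot.get_obs();print(o["clock"],o["eef_pos"],R.from_quat(o["tool_rot"]).as_matrix().round(3).tolist(),o["grip_width"])
E
```

```text
top 47.770317609098015 318.22163325081857 201.1091091769512 [[0.006, -0.99, 0.138, 0.357], [-1.0, -0.009, -0.021, -0.031], [0.022, -0.137, -0.99, 1.544], [0.0, 0.0, 0.0, 1.0]]
bottle_centre [([209.0, 240.0, 12.0, 12.0], 0.63)]
tin_centre [([327.0, 241.0, 14.0, 17.0], 0.54)]
jar_centre [([380.0, 188.0, 14.0, 19.0], 0.72)]
ink_pad [([404.0, 262.0, 12.0, 19.0], 0.63)]
stamp []
scoop [([271.0, 266.0, 48.0, 16.0], 0.71)]
side 43.27152528575452 325.90411365872933 199.4708282747166 [[0.998, -0.017, 0.055, 0.46], [-0.052, -0.647, 0.761, -1.035], [0.023, -0.762, -0.647, 0.887], [0.0, 0.0, 0.0, 1.0]]
bottle_centre [([293.0, 124.0, 12.0, 29.0], 0.51)]
tin_centre [([290.0, 214.0, 23.0, 27.0], 0.65)]
jar_centre [([368.0, 261.0, 24.0, 35.0], 0.77)]
ink_pad [([261.0, 304.0, 29.0, 31.0], 0.9)]
stamp [([297.0, 273.0, 17.0, 30.0], 0.74)]
scoop [([258.0, 179.0, 29.0, 38.0], 0.62), ([367.0, 260.0, 25.0, 37.0], 0.62)]
0.7 [0.13277684 0.48207428 0.23136048] [[-0.964, 0.266, 0.0], [0.266, 0.964, 0.0], [0.0, 0.0, -1.0]] 0.08561200677508787
```

```bash
python3 - <<'E'
import cv2
a=cv2.imread("pics/top0.png")[110:310,180:480];b=cv2.imread("pics/side0.png")[80:340,190:460]
cv2.imwrite("pics/top0c.png",cv2.resize(a,(780,520),interpolation=cv2.INTER_CUBIC))
cv2.imwrite("pics/side0c.png",cv2.resize(b,(594,572),interpolation=cv2.INTER_CUBIC))
E
```

```text
(no output)
```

View pics/top0c.png

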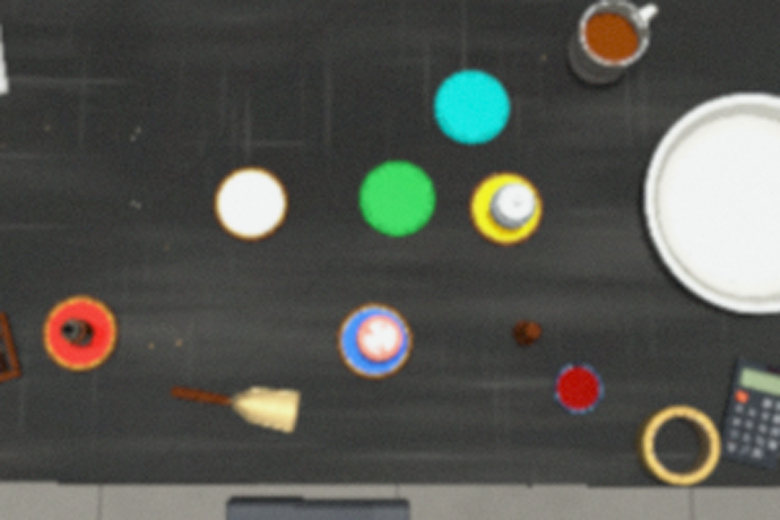

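View pics/side0c.png

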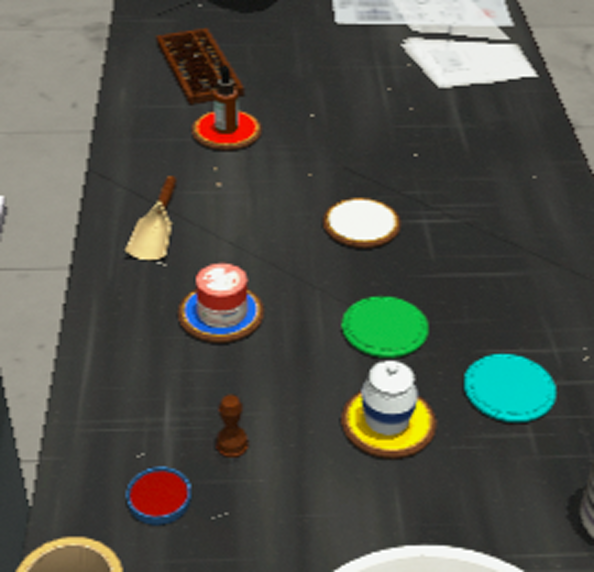

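The top view shows, at crop pixels: the bottle on red (80,333), white free stand (251,203), tin on blue (375,341), jar on yellow (506,208). The green and turquoise discs are decoys. The stamp is at (527,333), the ink pad at (578,388) and the scoop at (240,400). The side view agrees.

```bash
cat >> h.py <<'E'
HSV={"red":[(0,150,120),(8,255,255)],"blue":[(98,110,90),(125,255,255)],"yellow":[(24,120,120),(33,255,255)],"white":[(0,0,170),(180,60,255)]}
def stand(im,cam,c,cr):
    x,y=cr;r=22 if cam=="top" else 25
    h=cv2.cvtColor(im,cv2.COLOR_RGB2HSV);m=cv2.inRange(h,*map(np.array,HSV[c]))
    k=np.zeros_like(m);cv2.circle(k,(x,y),r,255,-1);m&=k
    ct=max(cv2.findContours(m,0,1)[0],key=cv2.contourArea)
    e=cv2.fitEllipse(cv2.convexHull(ct));return plane(cam,*e[0],.01),e
E
python3 - <<'E'
from h import *
g={"top":dict(red=(211,238),blue=(324,241),yellow=(375,190),white=(276,188)),"side":dict(red=(293,138),blue=(290,221),yellow=(367,272),white=(354,181))}
for cam in g:
    im=cv2.imread(f"pics/{cam}0.png")[:,:,::-1].copy()
    for c,p in g[cam].items():
        q,e=stand(im,cam,c,p);print(cam,c,q.round(4),np.round(e[0],1),np.round(e[1],1))
for n,u,v,z in(("bottle",209,240,.1),("tin",327,241,.06),("jar",380,188,.085),("stamp",382.7,238,.06),("ink",404,262,.01),("scoop",271,266,.015)):print(n,plane("top",u,v,z).round(3))
for n,u,v,z in(("tin",290,214,.035),("jar",368,261,.051),("bottle",293,124,.061),("stamp",296,273,.035)):print(n,plane("side",u,v,z).round(3))
print(np.round(vision.camera_model("wrist")["hand_eye"],3).tolist(),vision.camera_model("wrist")["fov_y"],vision.camera_model("wrist")["cx"],vision.camera_model("wrist")["cy"])
E
```

```text
top red [0.4423 0.3008 0.01  ] [210.2 237.7] [23.6 23.8]
top blue [ 0.4346 -0.0818  0.01  ] [323.6 240.8] [23.2 23.6]
top yellow [ 0.6117 -0.2554  0.01  ] [374.1 189.7] [24.8 25.7]
top white [0.6152 0.0822 0.01  ] [276.1 187.7] [24.2 24.7]
side red [0.4445 0.3012 0.01  ] [292.5 137.3] [14.4 25.5]
side blue [ 0.4372 -0.0832  0.01  ] [289.9 220.5] [21.4 31.7]
side yellow [ 0.6142 -0.2577  0.01  ] [366.4 270.2] [26.6 36.9]
side white [0.6179 0.082  0.01  ] [354.1 179.6] [17.7 29.5]
bottle [0.43  0.285 0.1  ]
tin [ 0.431 -0.091  0.06 ]
jar [ 0.605 -0.264  0.085]
stamp [ 0.443 -0.275  0.06 ]
ink [ 0.365 -0.354  0.01 ]
scoop [0.349 0.094 0.015]
tin [ 0.438 -0.086  0.035]
jar [ 0.614 -0.267  0.051]
bottle [0.447 0.297 0.061]
stamp [ 0.452 -0.283  0.035]
[[0.0, -0.956, -0.294, 0.076], [1.0, 0.0, 0.0, -0.001], [-0.0, -0.294, 0.956, -0.142], [0.0, 0.0, 0.0, 1.0]] 65.70646984690485 310.98193513747725 200.47441118920764
```

Request:
{"method": "send_rows", "body": {
  "motion": "-1 -4.7 -1.3 0 0;-1 -9.4 -2.5 0 0;-1 -14.1 -3.7 0 0;-1 -18.8 -5 0 0;-1 -23.4 -6.2 0 0"
}}

```text
clock: 1.2
eef_pos: [0.3434, 0.359, 0.2315]
tool_rot: [0.134, 0.991, 0.0, 0.0]
ft_force: [0.4, 0.8, 0.6]
grip_width: 0.0853
grasp_force: 0.0
```

Request:
{"method": "send_rows", "body": {
  "motion": "-1 -4.7 -1.3 0 0;-1 -9.4 -2.5 0 0;-1 -11.3 -3 0 0;-1 -11.3 -3 0 0;-1 -11.3 -3 0 0"
}}

```text
clock: 1.7
eef_pos: [0.4428, 0.3009, 0.231]
tool_rot: [0.135, 0.991, -0.0, -0.0]
ft_force: [-0.4, 0.6, 0.2]
grip_width: 0.0853
grasp_force: 0.0
```

```bash
cat >> h.py <<'E'
def wray(u,v,o):
    m=vision.camera_model("wrist");f=200/np.tan(np.radians(m["fov_y"])/2);H=np.array(m["hand_eye"])
    p=np.array([u-m["cx"],v-m["cy"]]);r=np.hypot(*p);t=r/f
    d=np.array([*(p/max(r,1e-9)*np.sin(t)),np.cos(t)])
    Rt=R.from_quat(o["tool_rot"]).as_matrix();return np.array(o["eef_pos"])+Rt@H[:3,3],Rt@H[:3,:3]@d
def wplane(u,v,z,o):
    c,d=wray(u,v,o);return c+d*(z-c[2])/d[2]
def wproj(P,o):
    m=vision.camera_model("wrist");f=200/np.tan(np.radians(m["fov_y"])/2);H=np.array(m["hand_eye"])
    Rt=R.from_quat(o["tool_rot"]).as_matrix();q=Rt.T@(np.array(P)-o["eef_pos"]);c=H[:3,:3].T@(q-H[:3,3])
    t=np.arctan2(np.hypot(c[0],c[1]),c[2]);return np.array([m["cx"],m["cy"]])+f*t*c[:2]/max(np.hypot(c[0],c[1]),1e-9)
def go(T,yaw=0):
    o=bot.get_obs();Rt=R.from_quat(o["tool_rot"]).as_matrix()
    print("shift cm",(Rt.T@(np.array(T)-o["eef_pos"])*100).round(2))
E
cat > look.py <<'E'
import sys
from h import *
o=bot.get_obs();im=snap("wrist",sys.argv[1]);print(o["clock"],o["eef_pos"].round(4) if hasattr(o["eef_pos"],"round") else o["eef_pos"],R.from_quat(o["tool_rot"]).as_matrix().round(3).tolist())
for b in boxes_of("wrist",sys.argv[2])[:3]:print(b)
E
python3 look.py w1 bottle_centre
```

```text
1.7 [0.4428 0.3009 0.231 ] [[-0.964, 0.267, -0.001], [0.267, 0.964, -0.0], [0.001, -0.0, -1.0]]
{'rect': [307.7, 181.8, 32.6, 39.8], 'conf': 0.67}
```

View pics/w1.png

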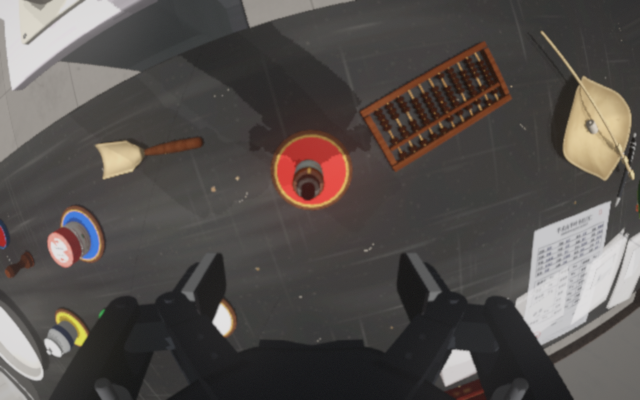

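The wrist view shows the red stand at about (312,170) and the bottle on it, with the bulb tip at about (307,191). The abacus is up and to the right at about (435,105).

```bash
python3 - <<'E'
from h import *
o=bot.get_obs();im=cv2.imread("pics/w1.png")
cv2.imwrite("pics/w1c.png",cv2.resize(im[120:220,262:362],(600,600),interpolation=cv2.INTER_CUBIC))
print(wplane(312,170.5,.01,o),wplane(307,191,.11,o),wplane(385,167,0.02,o),wplane(362,103,0.02,o))
E
```

```text
[0.44070427 0.30274626 0.01      ] [0.43760814 0.29866243 0.11      ] [0.45677664 0.38778547 0.02      ] [0.37747111 0.3786999  0.02      ]
```

View pics/w1c.png

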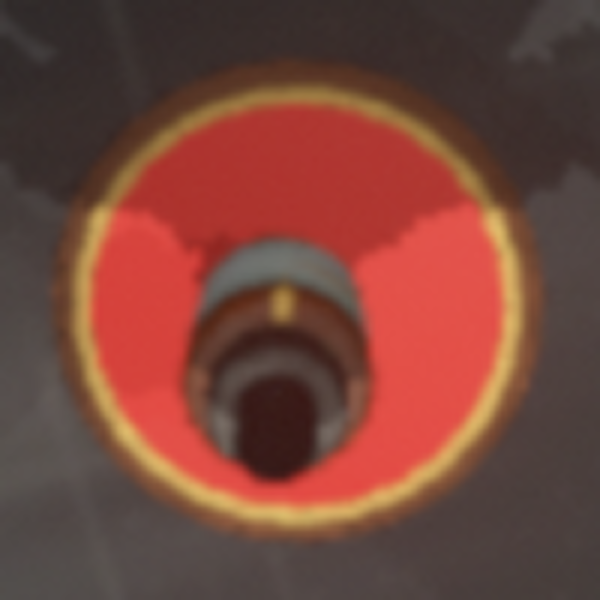

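Request:
{"method": "send_rows", "body": {
  "motion": "-1 0.4 -0.4 4.5 0;-1 0.4 -0.4 9 0;-1 0.4 -0.4 13.5 0;-1 0.4 -0.4 17.5 0;-1 0.4 -0.4 18.5 0"
}}

```text
clock: 2.3
eef_pos: [0.4335, 0.2972, 0.0422]
tool_rot: [0.133, 0.991, -0.003, -0.003]
ft_force: [-1.2, 0.0, -0.2]
grip_width: 0.0854
grasp_force: 0.0
```

Request:
{"method": "send_rows", "body": {
  "motion": "1 0 0 0 0;1 0 0 0 0;1 0 0 0 0;1 0 0 0 0;1 0 0 0 0"
}}

```text
clock: 2.8
eef_pos: [0.4396, 0.2994, 0.0489]
tool_rot: [0.134, 0.991, 0.002, 0.002]
ft_force: [-1.0, -0.9, 6.1]
grip_width: 0.03
grasp_force: 58.9
```

Request:
{"method": "send_rows", "body": {
  "motion": "1 0 0 0 0;1 0 0 0 0;1 0 0 0 0;1 0 0 0 0;1 0 0 0 0"
}}

```text
clock: 3.3
eef_pos: [0.4396, 0.2994, 0.0489]
tool_rot: [0.134, 0.991, 0.002, 0.002]
ft_force: [-0.5, -0.6, 5.1]
grip_width: 0.0301
grasp_force: 58.9
```

Request:
{"method": "send_rows", "body": {
  "motion": "1 0 0 -1.5 0;1 0 0 -4 0;1 0 0 -7 0;1 0 0 -10 0;1 0 0 -10 0"
}}

```text
clock: 3.8
eef_pos: [0.4411, 0.3004, 0.1522]
tool_rot: [0.134, 0.991, 0.004, 0.004]
ft_force: [0.8, 0.6, -0.3]
grip_width: 0.0304
grasp_force: 59.5
```

```bash
python3 look.py w2 bottle_centre; python3 -c "
from h import *;go((.6165,.082,.15))"
```

```text
3.8 [0.4411 0.3004 0.1522] [[-0.964, 0.266, 0.009], [0.266, 0.964, 0.006], [-0.007, 0.009, -1.0]]
{'rect': [38.1, 267.9, 49.8, 57.7], 'conf': 0.69}
{'rect': [309.5, 277.6, 64.0, 133.6], 'conf': 0.63}
shift cm [-22.89 -16.19  -0.19]
```

View pics/w2.png

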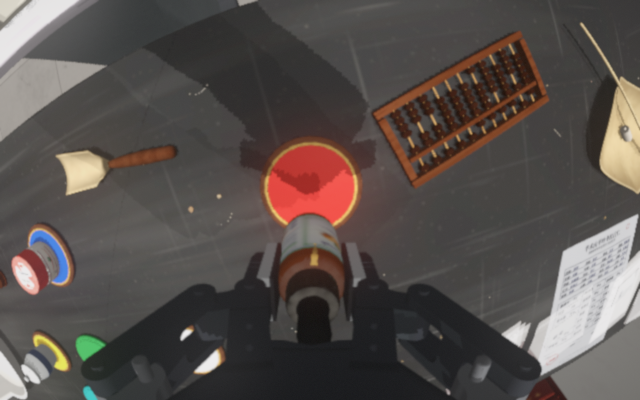

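The bottle is held upright in the gripper and the red stand is clear below it at about (311,187). Moving over to white.

Request:
{"method": "send_rows", "body": {
  "motion": "1 -3 -2.1 0 0;1 -7 -4.9 0 0;1 -11 -7.8 0 0;1 -15 -10.6 0 0;1 -18 -12.7 0 0"
}}

```text
clock: 4.4
eef_pos: [0.5784, 0.1255, 0.1449]
tool_rot: [0.135, 0.991, -0.001, -0.001]
ft_force: [-0.1, 0.6, -0.8]
grip_width: 0.0299
grasp_force: 59.5
```

Request:
{"method": "send_rows", "body": {
  "motion": "1 -3 -2.1 0 0;1 -4.9 -3.5 0 0;1 -4.9 -3.5 0 0;1 -4.9 -3.5 0 0;1 -4.9 -3.5 0 0"
}}

```text
clock: 4.9
eef_pos: [0.6146, 0.082, 0.1454]
tool_rot: [0.134, 0.991, -0.0, -0.001]
ft_force: [-0.4, 0.5, -1.0]
grip_width: 0.0301
grasp_force: 59.5
```

```bash
python3 - <<'E'
from h import *
o=bot.get_obs();im=snap("wrist","w3");print(o["clock"],np.round(o["eef_pos"],4),o["grip_width"])
w=cv2.imread("pics/w2.png");s=snap("side","s3")
h=np.zeros((620,640,3),np.uint8);h[:400]=im[:,:,::-1];h[400:]=0
c=cv2.resize(s[120:230,290:450,::-1],(320,220),interpolation=cv2.INTER_CUBIC);h[400:,:320]=c
cv2.imwrite("pics/w3v.png",h[20:])
print("white proj",wproj([.6165,.082,.01],o)); go((.6165,.082,.146))
E
```

```text
4.9 [0.6146 0.082  0.1454] 0.03008830455877438
white proj [312.17868882 192.62860165]
shift cm [-0.17  0.    0.01]
```

View pics/w3v.png

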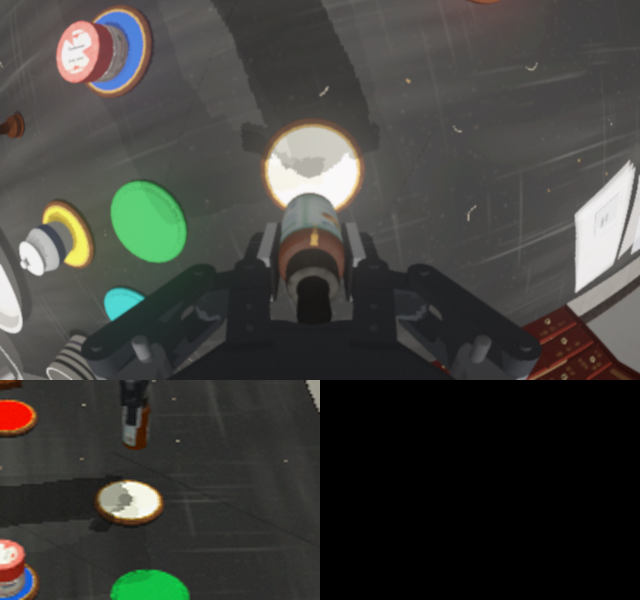

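The bottle hangs over the white stand, whose centre is at about (313,189) in the wrist view. It leans slightly in the grip, which the flat stand should correct on release.

Request:
{"method": "send_rows", "body": {
  "motion": "1 0 0 3 0;1 0 0 6 0;1 0 0 8.3 0;1 0 0 9.2 0;1 0 0 9.2 0"
}}

```text
clock: 5.5
eef_pos: [0.6142, 0.082, 0.053]
tool_rot: [0.133, 0.991, -0.0, -0.002]
ft_force: [-0.0, -0.5, 0.3]
grip_width: 0.0302
grasp_force: 59.5
```

Request:
{"method": "send_rows", "body": {
  "motion": "1 0 0 0.2 0;1 0 0 0.4 0;1 0 0 0.5 0;1 0 0 0.5 0;1 0 0 0.5 0"
}}

```text
clock: 6.0
eef_pos: [0.616, 0.0814, 0.0498]
tool_rot: [0.134, 0.991, 0.0, 0.0]
ft_force: [-0.1, -0.7, 0.0]
grip_width: 0.0301
grasp_force: 59.5
```

Request:
{"method": "send_rows", "body": {
  "motion": "1 0 0 0.1 0;1 0 0 0.2 0;1 0 0 0.2 0;0.6 0 0 0.1 0;0.3 0 0 0.1 0"
}}

```text
clock: 6.5
eef_pos: [0.6162, 0.0813, 0.049]
tool_rot: [0.134, 0.991, 0.0, 0.001]
ft_force: [-1.0, 0.1, 5.0]
grip_width: 0.0303
grasp_force: 60.0
```

Request:
{"method": "send_rows", "body": {
  "motion": "0 0 0 0 0;-0.5 0 0 0 0;-1 0 0 0 0;-1 0 0 0 0;-1 0 0 0 0"
}}

```text
clock: 7.0
eef_pos: [0.6156, 0.0814, 0.0481]
tool_rot: [0.134, 0.991, -0.0, -0.0]
ft_force: [-0.6, 1.1, 0.1]
grip_width: 0.0856
grasp_force: 0.0
```

Request:
{"method": "send_rows", "body": {
  "motion": "-1 0 0 -2 0;-1 0 0 -6 0;-1 0 0 -10 0;-1 0 0 -14 0;-1 0 0 -16 0"
}}

```text
clock: 7.5
eef_pos: [0.6173, 0.0816, 0.2129]
tool_rot: [0.134, 0.991, 0.001, 0.003]
ft_force: [0.4, -0.4, 0.1]
grip_width: 0.0855
grasp_force: 0.0
```

```bash
python3 - <<'E'
from h import *
o=bot.get_obs();im=snap("wrist","w4");print(o["clock"],np.round(o["eef_pos"],4),o["grip_width"])
s=snap("side","s4")
h=np.zeros((600,640,3),np.uint8);h[:380]=im[20:,:,::-1]
h[380:,:320]=cv2.resize(s[120:230,290:450,::-1],(320,220),interpolation=cv2.INTER_CUBIC)
cv2.imwrite("pics/w4v.png",h)
print([(b["rect"],b["conf"]) for b in boxes_of("wrist","bottle_centre")][:2])
for p in([.615,.082,.112],[.615,.082,.01]):print("proj",wproj(p,o))
go((.436,-.083,.20))
E
```

```text
7.5 [0.6173 0.0816 0.2129] 0.08553351666452397
[([307.4, 186.1, 36.1, 44.7], 0.78)]
proj [311.04752789 198.07559389]
proj [310.77067081 171.88208712]
shift cm [ 13.06 -20.67   0.93]
```

View pics/w4v.png

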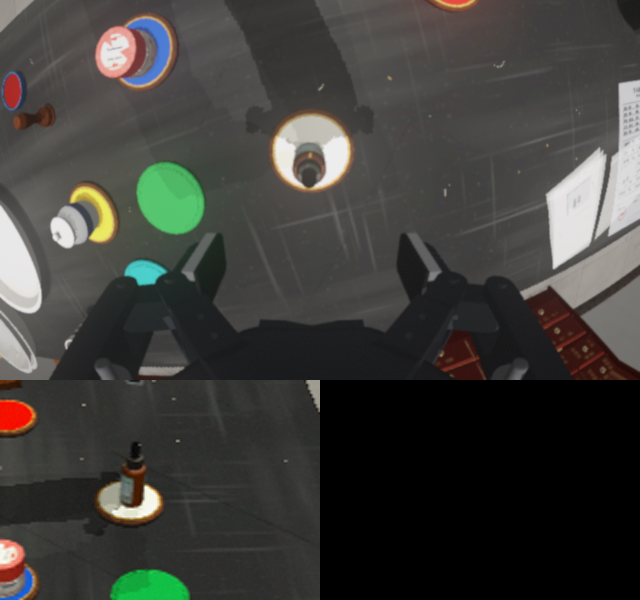

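The bottle stands upright near the middle of the white stand: ring centre (312,171), tip (309,198). Next is the tin.

Request:
{"method": "send_rows", "body": {
  "motion": "-1 2.6 -4.1 0 0;-1 5.2 -8.3 0 0;-1 7.8 -12.4 0 0;-1 10.4 -16.5 0 0;-1 13.1 -20.7 0.7 0"
}}

```text
clock: 8.15
eef_pos: [0.4326, -0.0839, 0.1998]
tool_rot: [0.134, 0.991, -0.0, -0.001]
ft_force: [0.6, -0.8, 0.7]
grip_width: 0.0853
grasp_force: 0.0
```

Request:
{"method": "send_rows", "body": {
  "motion": "-1 0 0 0 0;-1 0 0 0 0"
}}

```text
clock: 8.35
eef_pos: [0.433, -0.0835, 0.1998]
tool_rot: [0.135, 0.991, 0.0, -0.001]
ft_force: [0.4, 0.1, 0.5]
grip_width: 0.0853
grasp_force: 0.0
```

```bash
python3 look.py w5 tin_centre; python3 - <<'E'
from h import *
im=cv2.imread("pics/w5.png");cv2.imwrite("pics/w5c.png",cv2.resize(im[100:260,212:412],(800,640),interpolation=cv2.INTER_CUBIC)[:600])
E
```

```text
8.35 [ 0.433  -0.0835  0.1998] [[-0.963, 0.268, -0.003], [0.268, 0.963, 0.001], [0.003, 0.0, -1.0]]
{'rect': [311.9, 189.4, 59.8, 63.8], 'conf': 0.69}
```

View pics/w5c.png

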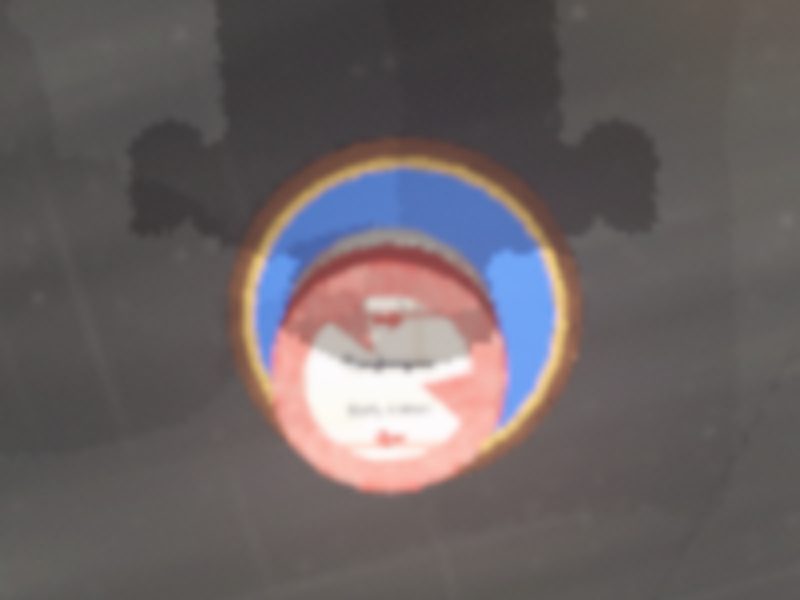

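The tin lid's top is centred at full-picture pixel (309.5,194) and the blue ring at about (314,177).

```bash
python3 - <<'E'
from h import *
o=bot.get_obs();t=wplane(309.5,194.2,.06,o);print(t,wplane(314,177,.01,o));go((t[0]+.001,t[1],.018))
E
```

```text
[ 0.43954714 -0.08596713  0.06      ] [ 0.43553543 -0.07992803  0.01      ]
shift cm [-0.61 -0.17 18.27]
```

Request:
{"method": "send_rows", "body": {
  "motion": "-1 -0.6 -0.2 4.5 0;-1 -0.6 -0.2 9 0;-1 -0.6 -0.2 13 0;-1 -0.6 -0.2 15.5 0;-1 -0.6 -0.2 17 0"
}}

```text
clock: 8.95
eef_pos: [0.4394, -0.0852, 0.0284]
tool_rot: [0.133, 0.991, 0.0, -0.002]
ft_force: [-0.7, 0.0, -0.1]
grip_width: 0.0856
grasp_force: 0.0
```

Request:
{"method": "send_rows", "body": {
  "motion": "-1 0 0 0.7 0;-1 0 0 1.2 0;-1 0 0 1.2 0;1 0 0 1.2 0;1 0 0 1.2 0"
}}

```text
clock: 9.45
eef_pos: [0.4409, -0.0868, 0.0203]
tool_rot: [0.134, 0.991, -0.0, 0.001]
ft_force: [-1.4, -6.1, 2.0]
grip_width: 0.0588
grasp_force: 0.9
```

Request:
{"method": "send_rows", "body": {
  "motion": "1 0 0 0 0;1 0 0 0 0;1 0 0 0 0;1 0 0 0 0;1 0 0 0 0"
}}

```text
clock: 9.95
eef_pos: [0.4412, -0.0869, 0.0206]
tool_rot: [0.134, 0.991, -0.0, 0.001]
ft_force: [-0.1, 1.0, 5.8]
grip_width: 0.0567
grasp_force: 63.9
```

Request:
{"method": "send_rows", "body": {
  "motion": "1 0 0 -1.5 0;1 0 0 -4 0;1 0 0 -7 0;1 0.5 2 -10 0;1 1.4 5 -10 0"
}}

```text
clock: 10.45
eef_pos: [0.4432, -0.0355, 0.1235]
tool_rot: [0.136, 0.991, 0.0, 0.005]
ft_force: [1.4, 0.0, -1.3]
grip_width: 0.057
grasp_force: 64.1
```

Request:
{"method": "send_rows", "body": {
  "motion": "1 1.2 4.5 0 0;1 2.4 9 0 0;1 3.6 13.5 0 0;1 4.9 18 0 0;1 6.1 22.5 0 0"
}}

```text
clock: 10.95
eef_pos: [0.4401, 0.2001, 0.1194]
tool_rot: [0.134, 0.991, -0.0, 0.0]
ft_force: [2.1, -1.0, -1.5]
grip_width: 0.0569
grasp_force: 64.1
```

```bash
python3 - <<'E'
from h import *
o=bot.get_obs();print(o["eef_pos"]);go((.4435,.3015,.118))
E
```

```text
[0.44014943 0.20010138 0.11944252]
shift cm [2.37 9.86 0.14]
```

Request:
{"method": "send_rows", "body": {
  "motion": "1 1 4 0 0;1 1.9 7.7 0 0;1 2.4 9.5 0 0;1 2.4 9.5 0 0;1 2.4 9.5 0 0"
}}

```text
clock: 11.45
eef_pos: [0.4423, 0.2956, 0.1189]
tool_rot: [0.134, 0.991, -0.001, -0.0]
ft_force: [0.1, -0.8, -1.1]
grip_width: 0.0568
grasp_force: 64.2
```

```bash
python3 look.py w6 tin_centre; python3 - <<'E'
from h import *
im=cv2.imread("pics/w6.png");cv2.imwrite("pics/w6c.png",cv2.resize(im[110:350,162:462],(750,600),interpolation=cv2.INTER_CUBIC))
o=bot.get_obs();print(wproj((.4425,.3015,.01),o));go((.4435,.3015,.118))
E
```

```text
11.45 [0.4423 0.2956 0.1189] [[-0.964, 0.265, -0.001], [0.265, 0.964, -0.002], [0.001, -0.002, -1.0]]
{'rect': [312.4, 270.4, 138.7, 150.9], 'conf': 0.58}
[319.42315905 196.53571766]
shift cm [0.09 0.67 0.11]
```

View pics/w6c.png

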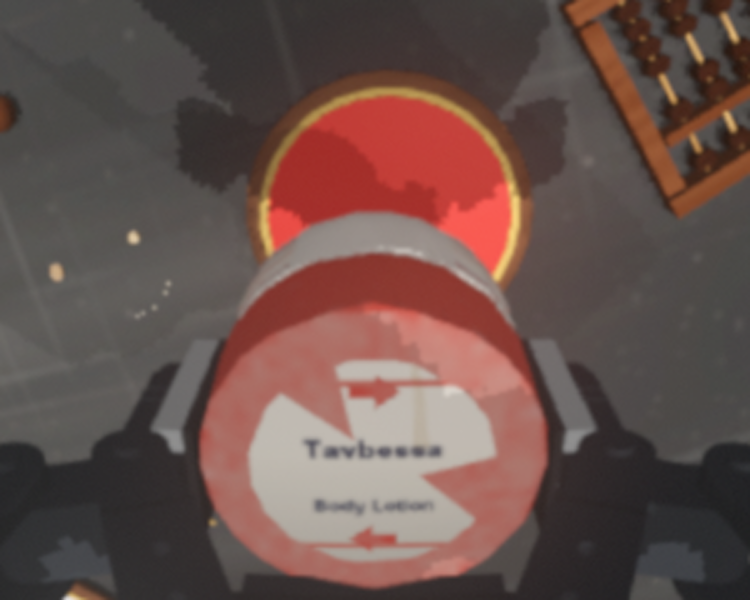

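The held tin's lid is centred at (311.6,289) and the red ring at (318.4,197), matching the prediction. The abacus corner is at about (434,196).

```bash
python3 - <<'E'
from h import *
o=bot.get_obs();t=wplane(311.6,289.2,.158,o);print(t,wplane(434,196,.015,o));s=np.array([.4425,.3015])-t[:2]
go((*(np.array(o["eef_pos"])[:2]+s),.022))
E
```

```text
[0.43560683 0.29639797 0.158     ] [0.46720013 0.39885218 0.015     ]
shift cm [-0.53  0.69  9.71]
```

Request:
{"method": "send_rows", "body": {
  "motion": "1 -0.3 0.6 3 0;1 -0.3 0.6 6 0;1 -0.3 0.6 8.3 0;1 -0.3 0.6 9.2 0;1 -0.3 0.6 9.4 0"
}}

```text
clock: 12.05
eef_pos: [0.4467, 0.2997, 0.0245]
tool_rot: [0.135, 0.991, -0.001, -0.001]
ft_force: [-0.0, 0.9, -1.4]
grip_width: 0.0565
grasp_force: 64.2
```

Request:
{"method": "send_rows", "body": {
  "motion": "1 0 0 0.2 0;1 0 0 0.4 0;1 0 0 0.5 0;1 0 0 0.5 0;1 0 0 0.5 0"
}}

```text
clock: 12.55
eef_pos: [0.4475, 0.3016, 0.0208]
tool_rot: [0.134, 0.991, 0.0, 0.0]
ft_force: [-0.4, 0.1, -1.5]
grip_width: 0.0566
grasp_force: 64.2
```

Request:
{"method": "send_rows", "body": {
  "motion": "1 0 0 0.1 0;1 0 0 0.2 0;1 0 0 0.2 0;0.3 0 0 0.1 0;-0.3 0 0 0.1 0"
}}

```text
clock: 13.05
eef_pos: [0.4475, 0.3017, 0.0206]
tool_rot: [0.134, 0.991, 0.0, 0.0]
ft_force: [-1.9, -0.5, 8.3]
grip_width: 0.0568
grasp_force: 64.6
```

Request:
{"method": "send_rows", "body": {
  "motion": "-1 0 0 0 0;-1 0 0 0 0;-1 0 0 0 0;-1 0 0 0 0;-1 0 0 0 0"
}}

```text
clock: 13.55
eef_pos: [0.4473, 0.3013, 0.0191]
tool_rot: [0.134, 0.991, -0.0, -0.0]
ft_force: [0.5, -0.5, 0.5]
grip_width: 0.0852
grasp_force: 0.0
```

Request:
{"method": "send_rows", "body": {
  "motion": "-1 0 0 -2 0;-1 0 0 -6 0;-1 0 0 -10 0;-1 0 0 -14 0;-1 0 0 -18 0"
}}

```text
clock: 14.05
eef_pos: [0.4471, 0.3012, 0.2009]
tool_rot: [0.134, 0.991, -0.0, -0.0]
ft_force: [1.9, 0.5, -0.5]
grip_width: 0.0852
grasp_force: 0.0
```

```bash
python3 look.py w7 tin_centre; python3 - <<'E'
from h import *
im=cv2.imread("pics/w7.png");cv2.imwrite("pics/w7c.png",cv2.resize(im[100:260,212:412],(800,640),interpolation=cv2.INTER_CUBIC)[:600])
go((.61,-.258,.20))
E
```

```text
14.05 [0.4471 0.3012 0.2009] [[-0.964, 0.266, -0.0], [0.266, 0.964, -0.0], [0.0, -0.0, -1.0]]
{'rect': [313.6, 182.2, 59.5, 66.3], 'conf': 0.84}
shift cm [-30.29 -49.9    0.36]
```

View pics/w7c.png

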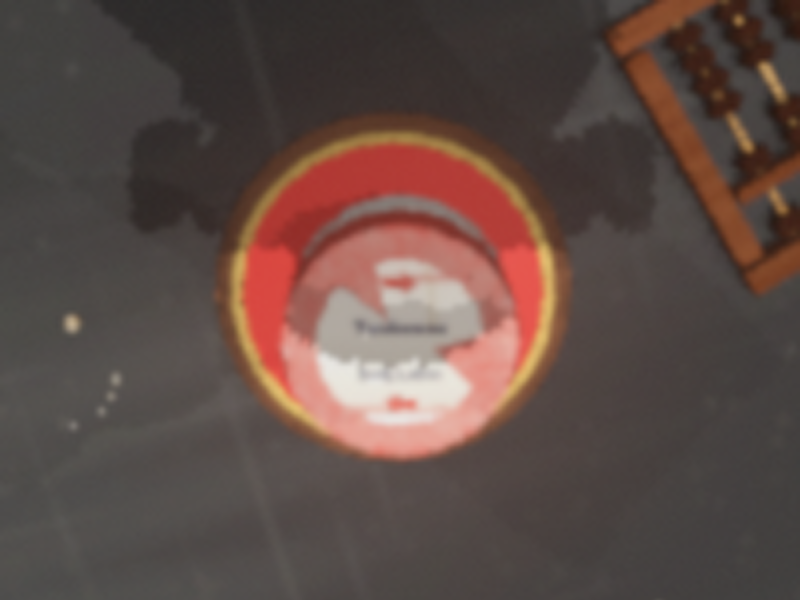

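The released tin's lid is centred at (312,186), the red ring at (310,171.5).

```bash
python3 - <<'E'
from h import *
o=bot.get_obs();print(wplane(312.2,185.75,.06,o),wplane(310.4,171.5,.01,o))
E
```

```text
[0.45032765 0.305547   0.06      ] [0.44688146 0.3051142  0.01      ]
```

Request:
{"method": "send_rows", "body": {
  "motion": "-1 -2.5 -4.2 0 0;-1 -5 -8.3 0 0;-1 -7.6 -12.5 0 0;-1 -10.1 -16.6 0 0;-1 -12.6 -20.8 0 0"
}}

```text
clock: 14.65
eef_pos: [0.5135, 0.0656, 0.1987]
tool_rot: [0.134, 0.991, -0.0, -0.0]
ft_force: [1.7, 0.3, 0.5]
grip_width: 0.0852
grasp_force: 0.0
```

Request:
{"method": "send_rows", "body": {
  "motion": "-1 -2.5 -4.2 0 0;-1 -5 -8.3 0 0;-1 -7.6 -12.5 0 0;-1 -10.1 -16.6 0 0;-1 -12.6 -20.8 0 0"
}}

```text
clock: 15.15
eef_pos: [0.5798, -0.1685, 0.1985]
tool_rot: [0.134, 0.991, 0.0, -0.0]
ft_force: [0.7, 0.5, -0.5]
grip_width: 0.0855
grasp_force: 0.0
```

Request:
{"method": "send_rows", "body": {
  "motion": "-1 -2.5 -4.2 0 0;-1 -5.1 -8.3 0 0;-1 -5.1 -8.3 0 0;-1 -5.1 -8.3 0 0"
}}

```text
clock: 15.55
eef_pos: [0.6063, -0.2613, 0.1973]
tool_rot: [0.135, 0.991, 0.001, -0.001]
ft_force: [0.4, 0.6, 0.5]
grip_width: 0.0852
grasp_force: 0.0
```

```bash
python3 look.py w8 jar_centre; python3 - <<'E'
from h import *
im=cv2.imread("pics/w8.png");cv2.imwrite("pics/w8c.png",cv2.resize(im[100:260,212:412],(800,640),interpolation=cv2.INTER_CUBIC)[:600])
E
```

```text
15.55 [ 0.6063 -0.2613  0.1973] [[-0.963, 0.268, -0.003], [0.268, 0.963, 0.002], [0.003, 0.001, -1.0]]
{'rect': [314.0, 190.4, 65.7, 59.9], 'conf': 0.96}
{'rect': [621.4, 18.2, 37.2, 35.9], 'conf': 0.56}
```

View pics/w8c.png

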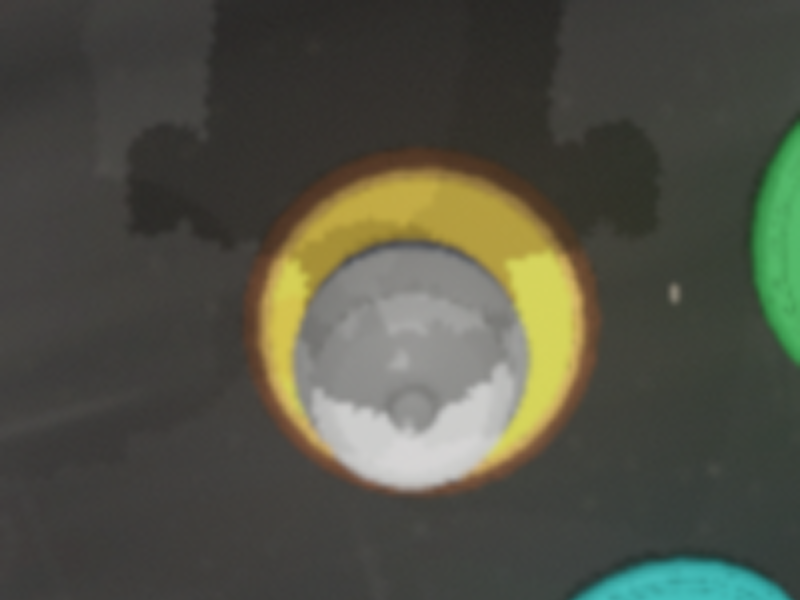

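The jar's knob is at (314.7,201), the yellow ring at (317.8,181).

```bash
python3 - <<'E'
from h import *
o=bot.get_obs();t=wplane(314.75,201.2,.09,o);print(t,wplane(317.8,181.3,.01,o));go((t[0],t[1],.025))
E
```

```text
[ 0.60915817 -0.2571765   0.09      ] [ 0.61203659 -0.25343175  0.01      ]
shift cm [-0.23  0.26 17.37]
```

Request:
{"method": "send_rows", "body": {
  "motion": "-1 -0.2 0.3 4.5 0;-1 -0.2 0.3 9 0;-1 -0.2 0.3 13 0;-1 -0.2 0.3 15.2 0;-1 -0.2 0.3 16.3 0"
}}

```text
clock: 16.15
eef_pos: [0.6078, -0.255, 0.0338]
tool_rot: [0.133, 0.991, 0.001, -0.002]
ft_force: [0.1, 0.4, 0.3]
grip_width: 0.0855
grasp_force: 0.0
```

Request:
{"method": "send_rows", "body": {
  "motion": "-1 0 0 0.6 0;-1 0 0 1 0;-1 0 0 1 0;1 0 0 1 0;1 0 0 1 0"
}}

```text
clock: 16.65
eef_pos: [0.6104, -0.2582, 0.0277]
tool_rot: [0.134, 0.991, -0.0, 0.001]
ft_force: [0.3, -0.1, 0.3]
grip_width: 0.0593
grasp_force: 0.2
```

Request:
{"method": "send_rows", "body": {
  "motion": "1 0 0 0 0;1 0 0 0 0;1 0 0 0 0;1 0 0 0 0;1 0 0 0 0"
}}

```text
clock: 17.15
eef_pos: [0.6108, -0.2584, 0.0282]
tool_rot: [0.134, 0.991, -0.0, 0.002]
ft_force: [0.5, 0.5, 5.2]
grip_width: 0.0553
grasp_force: 63.9
```

Request:
{"method": "send_rows", "body": {
  "motion": "1 0 0 -1 0;1 0 0 -3 0;1 0 0 -6 0;1 0 0 -9 0;1 0 0 -10 0"
}}

```text
clock: 17.65
eef_pos: [0.6113, -0.2586, 0.1304]
tool_rot: [0.134, 0.991, -0.001, 0.003]
ft_force: [0.2, 0.2, -0.8]
grip_width: 0.0552
grasp_force: 63.4
```

```bash
python3 -c "
from h import *;go((.436,-.082,.125))"
```

```text
shift cm [21.6  12.37  0.41]
```

Request:
{"method": "send_rows", "body": {
  "motion": "1 3 1.7 0 0;1 7 4 0 0;1 11 6.3 0 0;1 15 8.6 0 0;1 18.5 10.6 0 0"
}}

```text
clock: 18.15
eef_pos: [0.4567, -0.105, 0.1254]
tool_rot: [0.134, 0.991, 0.0, -0.001]
ft_force: [0.5, 1.3, 0.1]
grip_width: 0.055
grasp_force: 63.4
```

Request:
{"method": "send_rows", "body": {
  "motion": "1 2 1.2 0 0;1 2.9 1.8 0 0;1 2.9 1.8 0 0;1 2.9 1.8 0 0;1 2.9 1.8 0 0"
}}

```text
clock: 18.65
eef_pos: [0.4375, -0.0823, 0.1264]
tool_rot: [0.134, 0.991, -0.0, 0.001]
ft_force: [0.4, 0.5, -0.8]
grip_width: 0.0546
grasp_force: 63.4
```

```bash
python3 look.py w9 jar_centre; python3 - <<'E'
from h import *
im=cv2.imread("pics/w9.png");cv2.imwrite("pics/w9c.png",cv2.resize(im[110:350,162:462],(750,600),interpolation=cv2.INTER_CUBIC))
o=bot.get_obs();print(wproj((.436,-.082,.01),o));go((.436,-.082,.125))
E
```

```text
18.65 [ 0.4375 -0.0823  0.1264] [[-0.964, 0.266, 0.001], [0.266, 0.964, -0.0], [-0.001, -0.0, -1.0]]
{'rect': [489.2, 285.8, 60.0, 47.7], 'conf': 0.72}
{'rect': [313.7, 275.0, 127.4, 136.8], 'conf': 0.65}
[311.51130384 194.95865485]
shift cm [ 0.11 -0.01  0.12]
```

View pics/w9c.png

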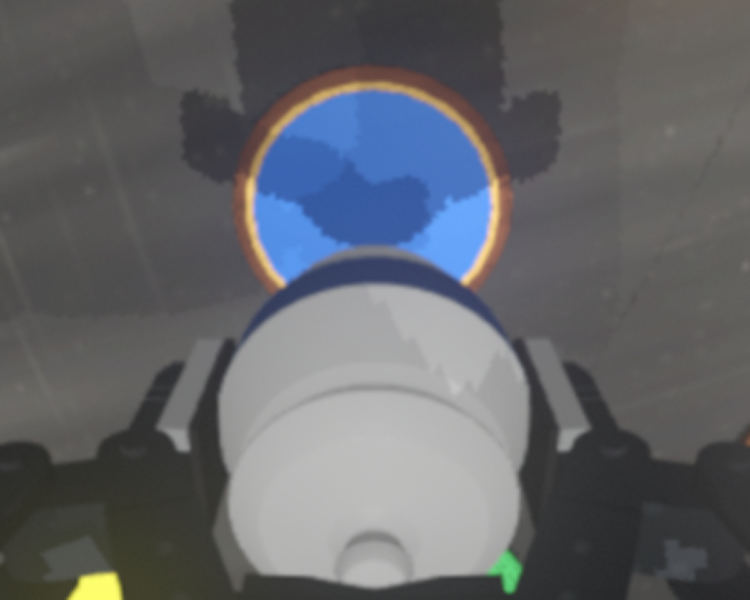

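The jar is held upright and the blue ring's centre is at (311.4,193), within 2 px of the prediction. Lowering.

Request:
{"method": "send_rows", "body": {
  "motion": "1 0 0 3 0;1 0 0 6 0;1 0 0 8.3 0;1 0 0 9.3 0;1 0 0 9.6 0"
}}

```text
clock: 19.25
eef_pos: [0.4357, -0.0816, 0.0293]
tool_rot: [0.134, 0.991, 0.0, -0.001]
ft_force: [0.8, 0.9, -0.0]
grip_width: 0.0552
grasp_force: 63.4
```

Request:
{"method": "send_rows", "body": {
  "motion": "1 0 0 0.2 0;1 0 0 0.4 0;1 0 0 0.5 0;1 0 0 0.5 0;1 0 0 0.5 0"
}}

```text
clock: 19.75
eef_pos: [0.4374, -0.0818, 0.0281]
tool_rot: [0.134, 0.991, -0.0, 0.002]
ft_force: [-6.0, 1.0, 13.4]
grip_width: 0.0551
grasp_force: 64.9
```

Contact made; releasing.

Request:
{"method": "send_rows", "body": {
  "motion": "1 0 0 -0.1 0;1 0 0 -0.1 0;0.3 0 0 -0.1 0;-0.3 0 0 -0.1 0;-1 0 0 -0.1 0"
}}

```text
clock: 20.25
eef_pos: [0.4374, -0.0816, 0.0273]
tool_rot: [0.134, 0.991, -0.0, 0.001]
ft_force: [-0.5, -0.3, -0.7]
grip_width: 0.0678
grasp_force: 0.0
```

Request:
{"method": "send_rows", "body": {
  "motion": "-1 0 0 0 0;-1 0 0 0 0;-1 0 0 0 0;-1 0 0 0 0;-1 0 0 0 0"
}}

```text
clock: 20.75
eef_pos: [0.4362, -0.0814, 0.0262]
tool_rot: [0.134, 0.991, -0.0, -0.0]
ft_force: [-0.0, 0.0, 0.2]
grip_width: 0.0855
grasp_force: 0.0
```

Request:
{"method": "send_rows", "body": {
  "motion": "-1 0 0 -2 0;-1 0 0 -6 0;-1 0 0 -10 0;-1 0 0 -14 0;-1 0 0 -17.5 0"
}}

```text
clock: 21.25
eef_pos: [0.4364, -0.0814, 0.2035]
tool_rot: [0.134, 0.991, -0.0, 0.001]
ft_force: [-0.2, -0.4, -1.1]
grip_width: 0.0854
grasp_force: 0.0
```

```bash
python3 look.py w10 jar_centre; python3 - <<'E'
from h import *
s=snap("side","s10")
im=cv2.imread("pics/w10.png");h=np.zeros((600,800,3),np.uint8)
h[:,:400]=cv2.resize(im[100:250,262:362],(400,600),interpolation=cv2.INTER_CUBIC)
h[:,400:]=cv2.resize(s[130:310,265:385,::-1],(400,600),interpolation=cv2.INTER_CUBIC)
cv2.imwrite("pics/w10c.png",h);o=bot.get_obs();print(wproj((.436,-.082,.01),o),wproj((.436,-.082,.09),o));go((.616,.082,.20))
E
```

```text
21.25 [ 0.4364 -0.0814  0.2035] [[-0.964, 0.266, 0.001], [0.266, 0.964, -0.0], [-0.001, 0.0, -1.0]]
{'rect': [312.2, 186.6, 60.8, 61.1], 'conf': 0.91}
[310.6717701 173.8504316] [310.6658228  194.01374143]
shift cm [-12.8   20.51   0.48]
```

View pics/w10c.png

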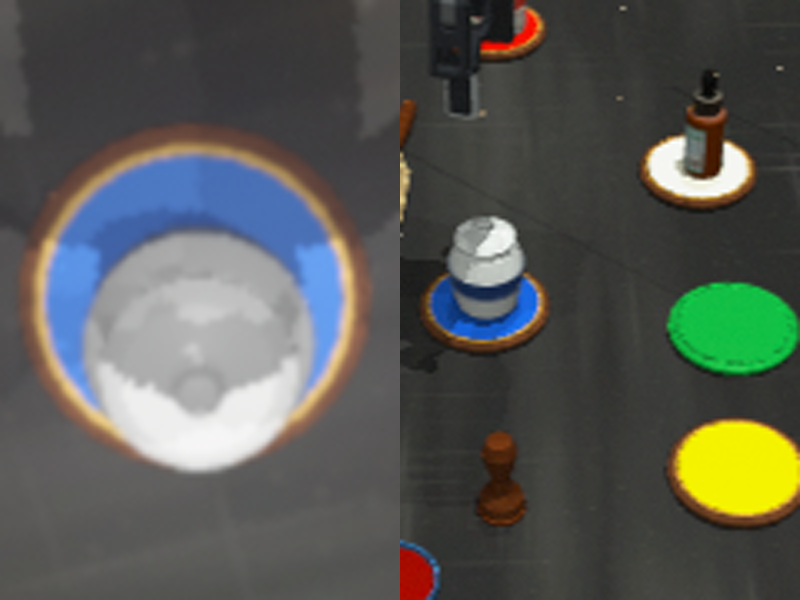

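The jar stands on blue within about 3 mm of the middle (knob (312,198), ring (311,175)). In the side view the bottle still waits on white. Fetching the bottle.

Request:
{"method": "send_rows", "body": {
  "motion": "-1 -2.6 4.1 0 0;-1 -5.2 8.2 0 0;-1 -7.8 12.3 0 0;-1 -10.4 16.4 0 0;-1 -12.8 20.5 0 0"
}}

```text
clock: 21.9
eef_pos: [0.6145, 0.0835, 0.1991]
tool_rot: [0.134, 0.991, -0.0, -0.001]
ft_force: [0.2, -0.3, 0.2]
grip_width: 0.0852
grasp_force: 0.0
```

Request:
{"method": "send_rows", "body": {
  "motion": "-1 0 0 0 0;-1 0 0 0 0;-1 0 0 0 0"
}}

```text
clock: 22.2
eef_pos: [0.6128, 0.0816, 0.2]
tool_rot: [0.134, 0.991, -0.001, -0.001]
ft_force: [-0.1, -0.1, 0.3]
grip_width: 0.0854
grasp_force: 0.0
```

```bash
python3 -c "
from h import *;go((.6155,.0815,.046))"
```

```text
shift cm [-0.3   0.09 15.4 ]
```

Request:
{"method": "send_rows", "body": {
  "motion": "-1 -0.3 0 4.5 0;-1 -0.3 0 9 0;-1 -0.3 0 12.5 0;-1 -0.3 0 14.5 0;-1 -0.3 0 15.4 0"
}}

```text
clock: 22.7
eef_pos: [0.6141, 0.0797, 0.0452]
tool_rot: [0.135, 0.991, -0.001, -0.002]
ft_force: [-0.1, 1.3, 0.9]
grip_width: 0.0853
grasp_force: 0.0
```

Request:
{"method": "send_rows", "body": {
  "motion": "-1 0 0 0 0;1 0 0 0 0;1 0 0 0 0;1 0 0 0 0;1 0 0 0 0"
}}

```text
clock: 23.2
eef_pos: [0.6179, 0.0812, 0.0489]
tool_rot: [0.134, 0.991, -0.0, 0.001]
ft_force: [-0.9, -1.6, 5.2]
grip_width: 0.0303
grasp_force: 59.0
```

Request:
{"method": "send_rows", "body": {
  "motion": "1 0 0 0 0;1 0 0 0 0;1 0 0 0 0;1 0 0 0 0;1 0 0 0 0"
}}

```text
clock: 23.7
eef_pos: [0.6179, 0.0813, 0.0489]
tool_rot: [0.134, 0.991, 0.0, 0.001]
ft_force: [-1.4, -1.6, 6.0]
grip_width: 0.0302
grasp_force: 59.0
```

Request:
{"method": "send_rows", "body": {
  "motion": "1 0 0 -1 0;1 0 0 -3 0;1 0 0 -6 0;1 0 0 -9 0;1 0 0 -10 0"
}}

```text
clock: 24.2
eef_pos: [0.619, 0.0819, 0.1514]
tool_rot: [0.134, 0.991, 0.001, 0.003]
ft_force: [1.5, 0.5, -0.5]
grip_width: 0.0299
grasp_force: 59.4
```

```bash
python3 -c "
from h import *;go((.613,-.2555,.146))"
```

```text
shift cm [ -8.37 -32.69   0.5 ]
```

Request:
{"method": "send_rows", "body": {
  "motion": "1 -0.8 -3 0 0;1 -1.9 -7.3 0 0;1 -3 -11.6 0 0;1 -4.1 -16 0 0;1 -5.2 -20.2 0 0"
}}

```text
clock: 24.7
eef_pos: [0.6127, -0.1286, 0.1464]
tool_rot: [0.134, 0.991, 0.0, -0.001]
ft_force: [1.2, -0.7, -0.5]
grip_width: 0.0299
grasp_force: 59.4
```

Request:
{"method": "send_rows", "body": {
  "motion": "1 -1.1 -4.3 0 0;1 -2.2 -8.6 0 0;1 -2.9 -11.3 0 0;1 -3.1 -12.5 0 0;1 -3.1 -12.5 0 0"
}}

```text
clock: 25.2
eef_pos: [0.6094, -0.2572, 0.1462]
tool_rot: [0.135, 0.991, 0.0, -0.001]
ft_force: [0.9, -0.1, -0.4]
grip_width: 0.0303
grasp_force: 59.4
```

Request:
{"method": "send_rows", "body": {
  "motion": "1 0 0 0 0;1 0 0 0 0"
}}

```text
clock: 25.4
eef_pos: [0.6104, -0.2539, 0.1472]
tool_rot: [0.133, 0.991, 0.0, -0.0]
ft_force: [-0.3, -0.7, -0.7]
grip_width: 0.0306
grasp_force: 59.4
```

```bash
python3 look.py w11 bottle_centre; python3 - <<'E'
from h import *
im=cv2.imread("pics/w11.png");cv2.imwrite("pics/w11c.png",cv2.resize(im[110:350,162:462],(750,600),interpolation=cv2.INTER_CUBIC))
o=bot.get_obs();print(wproj((.613,-.2555,.01),o));go((.613,-.2555,.146))
E
```

```text
25.4 [ 0.6104 -0.2539  0.1472] [[-0.965, 0.263, -0.0], [0.263, 0.965, 0.001], [0.001, 0.001, -1.0]]
{'rect': [310.1, 277.8, 66.5, 131.5], 'conf': 0.96}
{'rect': [158.7, 12.6, 56.7, 21.9], 'conf': 0.64}
[310.73840837 192.69666114]
shift cm [-0.27 -0.07  0.15]
```

View pics/w11c.png

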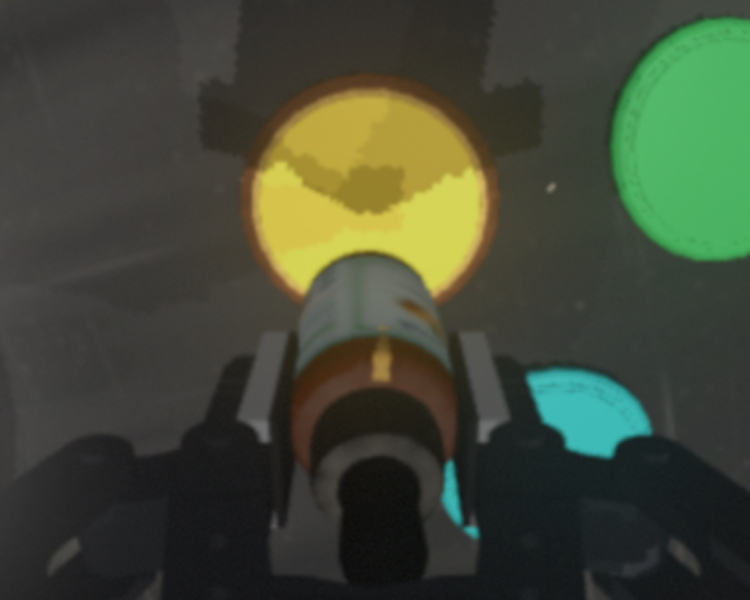

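The bottle is over the yellow stand, with its ring at (310,192), matching the prediction. Lowering.

Request:
{"method": "send_rows", "body": {
  "motion": "1 -0.2 0 3 0;1 -0.2 0 6 0;1 -0.2 0 8.3 0;1 -0.2 0 9.2 0;1 -0.2 0 9.4 0"
}}

```text
clock: 26.0
eef_pos: [0.6115, -0.2552, 0.0522]
tool_rot: [0.133, 0.991, 0.0, -0.001]
ft_force: [0.5, 0.5, -0.6]
grip_width: 0.0303
grasp_force: 59.4
```

Request:
{"method": "send_rows", "body": {
  "motion": "1 0 0 0.1 0;1 0 0 0.2 0;1 0 0 0.3 0;1 0 0 0.4 0;1 0 0 0.4 0"
}}

```text
clock: 26.5
eef_pos: [0.6122, -0.2566, 0.0498]
tool_rot: [0.134, 0.991, -0.0, 0.0]
ft_force: [-0.7, -0.1, -0.4]
grip_width: 0.0306
grasp_force: 59.4
```

Request:
{"method": "send_rows", "body": {
  "motion": "1 0 0 0.1 0;1 0 0 0.2 0;1 0 0 0.2 0;0.6 0 0 0.1 0;0.3 0 0 0.1 0"
}}

```text
clock: 27.0
eef_pos: [0.6125, -0.2566, 0.049]
tool_rot: [0.134, 0.991, -0.0, 0.001]
ft_force: [-0.8, -0.2, 4.8]
grip_width: 0.03
grasp_force: 59.8
```

Request:
{"method": "send_rows", "body": {
  "motion": "0 0 0 0 0;-0.5 0 0 0 0;-1 0 0 0 0;-1 0 0 0 0;-1 0 0 0 0"
}}

```text
clock: 27.5
eef_pos: [0.612, -0.2564, 0.0481]
tool_rot: [0.134, 0.991, 0.0, -0.0]
ft_force: [-0.1, 0.2, 1.1]
grip_width: 0.0855
grasp_force: 0.0
```

Request:
{"method": "send_rows", "body": {
  "motion": "-1 0 0 -2 0;-1 0 0 -6 0;-1 0 0 -10 0;-1 0 0 -14 0;-1 0 0 -16 0"
}}

```text
clock: 28.0
eef_pos: [0.6135, -0.257, 0.2132]
tool_rot: [0.134, 0.991, -0.001, 0.003]
ft_force: [0.1, 0.3, -0.3]
grip_width: 0.0851
grasp_force: 0.0
```

```bash
python3 look.py w12 bottle_centre; python3 - <<'E'
from h import *
s=snap("side","s12")
im=cv2.imread("pics/w12.png");h=np.zeros((600,800,3),np.uint8)
h[:,:400]=cv2.resize(im[100:250,262:362],(400,600),interpolation=cv2.INTER_CUBIC)
h[:,400:]=cv2.resize(s[110:320,255:395,::-1],(400,600),interpolation=cv2.INTER_CUBIC)
cv2.imwrite("pics/w12c.png",h);o=bot.get_obs();print(wproj((.613,-.2555,.01),o),wproj((.613,-.2555,.112),o))
E
```

```text
28.0 [ 0.6135 -0.257   0.2132] [[-0.964, 0.266, 0.006], [0.266, 0.964, -0.003], [-0.007, -0.001, -1.0]]
{'rect': [306.4, 183.6, 34.7, 44.3], 'conf': 0.59}
[312.70940789 174.22107958] [313.35645395 201.33934908]
```

View pics/w12c.png

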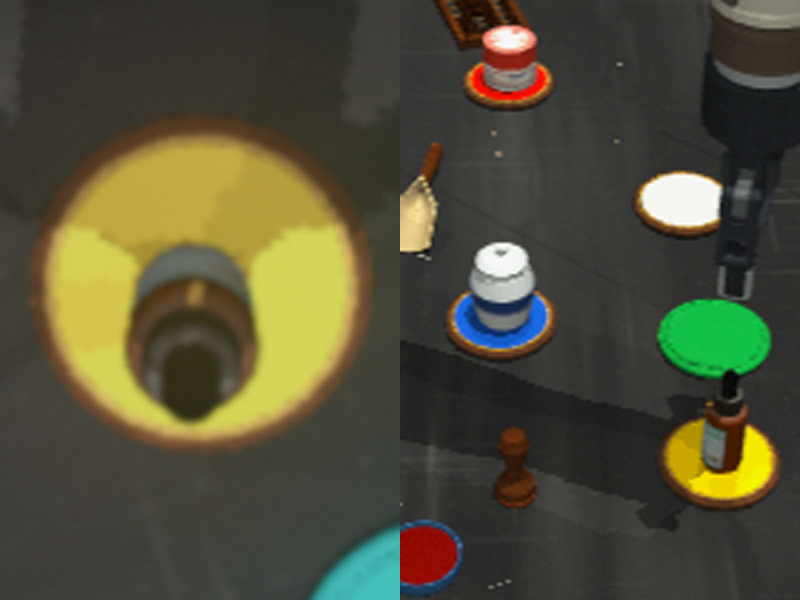

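All three remedies stand upright on their own stands. The bottle tip is at (309,195) and the yellow ring at (313,171), about 4 mm off. Handing in.

```bash
python3 -c "
from h import *;print(workorder.job_done())"
```

```text
the job is handed in; nothing more can be done
None
```

I handed the job in at about 28 s: the tin is on red, the jar on blue and the bottle on yellow, all upright and, by the camera, within about 4 mm of the middle; no verdict came back.

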